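# Switch on the handpiece's bay

## Robot

A 7-joint arm with a two-finger parallel gripper is mounted at the origin on the work surface. World frame = base frame: x ahead of the robot, y to its left, z up, the work surface at z = 0. Lengths are in m, angles in rad, forces in N, time in s.
With the tool pointing down it reaches from about 0.4 to 0.85 m from the base axis. Payload 4.5 kg.
Tool frame: the origin (TCP) lies at the very end of the fingers, on their centre line; the grasp point (between the pads) lies 19 mm behind it (tcp_to_grasp is the z of the grasp point in the tool frame, in m); z points along the fingers, y is the line along which they close (so a half turn about z gives the same grasp; the last joint's range is limited). The gripper opens to 88 mm and grips with 3 to 60 N. Pads are 18 mm wide; open, the fingers measure 123 mm over their backs; the gripper's body (75 mm by 187 mm) begins 45 mm behind the grasp point.
Start: joints at [1.236, 0.689, -0.195, 1.565, 0.157, 0.902, -0.215], TCP at [0.225, -0.583, 0.239] pointing down, gripper open.
Joint ranges: [-3.01, 3.01], [-0.46, 2.08], [-1.47, 1.51], [0.13, 2.56], [-1, 4.14], [0.04, 2.09], [-2.66, 2.66]. Speed limits (rad/s): [2.57, 2.57, 3.14, 3.14, 3.14, 3.14, 3.14].

## Interface

Orientations are given as a unit quaternion [x, y, z, w].
In Python, from plant import * gives the robot as it stands. The module is installed in compiled form; this text tells all that it offers.
- The arm moves only by the shell command python3 -m jog 'ROWS' [OPENING] [FORCE]. ROWS is JSON, a list that holds one entry, the list of rows, each a list of 6 numbers: the shift along the tool's x, y, z in m, then the turn, a rotation vector about the tool's x, y, z in rad. In form: [[[dx, dy, dz, ax, ay, az], ...]]. A call has 1 to 12 rows; each row shifts and turns the commanded pose from where the row before left it, along the tool's axes as they then stand; what a row does not reach is not made up. A row lasts 1/8 s, in which the tool goes at most 62.5 mm and 10.7 degrees, less where a joint would pass 70% of its speed; a pose out of reach is approached as far as the arm can. A call with a gripper value outside its range is refused whole. OPENING is the finger opening in m, from 0 to 0.0881, set as the call begins (- or left out, the last holds). The fingers move at their own pace and stop on an object; FORCE is the grip in N (left out, the last holds). Time passes only in rows, so rows that do not move let the fingers close. It gives the time, the measured TCP pose, the force, the opening and the grip force at its end, in the units of the state.
- get_state(): the state, without advancing time (a new reading comes with each control period).
- snapshot(name): name is "scene" or "top" or "wrist"; returns a dict with "frame" (480x640x3 uint8, red, green, blue), "mtx" (3x3 intrinsics, pixels), "xyz" and "orientation" of the camera in the world; the wrist camera has in their place "mount" (4x4, takes a point from camera to tool coordinates, whose origin is the TCP and whose axes are the flange's). Camera axes: x right, y down, z forward; pixel columns grow to the right and rows downward; lengths in m; the calibration is good to about 2 mm. A picture is of the moment at which its call begins: read the wrist's pose just before it. There is no depth.
- finish_job(): hands the job in; it is judged then, once.
The state is a dict: "clock": time; "q": joint angles; "qd": joint speeds; "joint_torque": joint torques, N m; "tool_pos": TCP position; "eef_rot": TCP orientation; "contact_force": force on the tool from outside, world axes, zero at the start; "moment": the same for the moment, N m; "opening": opening from 0.0 (shut) to 1.0 (fully open); "finger_force": force on a finger pad.
Only numpy, scipy, OpenCV 4.12 (cv2) and the standard library are available. Lean on these libraries where they do the work, as an engineer would, in place of code of your own. Each camera call takes 0.05 s, during which the arm holds its last target. There are 200 camera calls.

## Task

Switch on the handpiece at the instrument unit: with the fingertips gently press down the round key directly in front of the bay where the thick handpiece lies, hold it a moment and let it come up, then press the oblong bar key down for a moment in the same way. Leave the other round keys alone, do not shift or pick up the instruments, jars, bottle or palette, and withdraw so that every key is up again.

Things in the scene. Friction and masses are not known exactly. Their poses are not given: they have to be found in the camera images.
- unit: Grey bench unit, fixed, 240 (x) by 310 mm (y), deck 45 mm above the table. Origin: centre of its underside; x to its back, away from the robot, y to the left; yaw within 0.3 rad. Four bays (troughs 52 mm wide, walls 14 mm high) at y = -110, -55, 0, 55 mm hold one instrument each, in any order; a round key before each. Black dial 22 mm high at x = 50, y = 118 mm: unused.
- handpiece: Cordless handpiece: a thick tapering metal barrel 138 mm long and 22 mm across with a black collar, by far the thickest of the four instruments (the others are 8 to 13 mm wide); lies along the x axis of its own frame with its working tip at +x; origin at the middle of its underside; lies loose on the floor of one of the four bays, 45 mm above the table
- key1 (a joint): Travel of round key 1 in m: 0 up, grows as it is pressed, 0.010 at its stop. A spring pushes it back up: about 0.8 N per mm, 8 N at the stop; it counts as pressed from 4.5 mm (about 4 N) and comes up by itself.
- key1_top (a point): Centre of the top face of round key 1, a white disc 24 mm across that stands 14 mm above the deck (59 mm above the table), at x = -85, y = -110 mm of the unit, in front of the bay with that y. Neighbouring keys are 55 mm apart.
- key2 (a joint): Travel of round key 2 in m: 0 up, grows as it is pressed, 0.010 at its stop. A spring pushes it back up: about 0.8 N per mm, 8 N at the stop; it counts as pressed from 4.5 mm (about 4 N) and comes up by itself.
- key2_top (a point): Centre of the top face of round key 2, a white disc 24 mm across that stands 14 mm above the deck (59 mm above the table), at x = -85, y = -55 mm of the unit, in front of the bay with that y. Neighbouring keys are 55 mm apart.
- key3 (a joint): Travel of round key 3 in m: 0 up, grows as it is pressed, 0.010 at its stop. A spring pushes it back up: about 0.8 N per mm, 8 N at the stop; it counts as pressed from 4.5 mm (about 4 N) and comes up by itself.
- key3_top (a point): Centre of the top face of round key 3, a white disc 24 mm across that stands 14 mm above the deck (59 mm above the table), at x = -85, y = 0 mm of the unit, in front of the bay with that y. Neighbouring keys are 55 mm apart.
- key4 (a joint): Travel of round key 4 in m: 0 up, grows as it is pressed, 0.010 at its stop. A spring pushes it back up: about 0.8 N per mm, 8 N at the stop; it counts as pressed from 4.5 mm (about 4 N) and comes up by itself.
- key4_top (a point): Centre of the top face of round key 4, a white disc 24 mm across that stands 14 mm above the deck (59 mm above the table), at x = -85, y = 55 mm of the unit, in front of the bay with that y. Neighbouring keys are 55 mm apart.
- start_bar (a joint): Travel of the bar key in m: 0 up, 0.010 at its stop; same spring and same 4.5 mm as the round keys.
- start_bar_top (a point): Centre of the top face of the bar key, the only oblong key: white, 60 mm (x) by 24 mm (y), 14 mm above the deck (59 mm above the table), at x = -78, y = 118 mm of the unit.
- brush: Thin wooden paint brush, 136 mm long, 8 mm across; lies along the x axis of its own frame with its working tip at +x; origin at the middle of its underside; lies loose on the floor of one of the four bays, 45 mm above the table
- spatula: Black-handled spatula with a flat steel blade, 138 mm long, 10 mm handle, 13 mm blade; lies along the x axis of its own frame with its working tip at +x; origin at the middle of its underside; lies loose on the floor of one of the four bays, 45 mm above the table
- probe: Thin steel probe with a bent tip, 133 mm long, 8 mm across; lies along the x axis of its own frame with its working tip at +x; origin at the middle of its underside; lies loose on the floor of one of the four bays, 45 mm above the table
- jar1: Small white powder jar, 38 mm across, 30 mm high, loose, on the table in front of the unit, on the right; origin at the centre of its underside. Leave alone.
- jar2: Small white powder jar, 38 mm across, 30 mm high, loose, on the table in front of the unit, on the left; origin at the centre of its underside. Leave alone.
- jar3: Small white powder jar, 38 mm across, 30 mm high, loose, on the table to the right of the unit; origin at the centre of its underside. Leave alone.
- dropper: Small bottle, 28 mm across, 75 mm high, loose, left of the unit; origin at the centre of its underside. Leave alone.
- palette: White kidney-shaped ceramic mixing palette, about 164 by 85 mm, 12 mm thick, loose, left of the unit; origin on its underside near the middle. Leave alone.
Things that resemble listed ones, but are neither listed nor needed, are in the scene too. There is more than one size of the brush; the job needs the smaller.

How it is judged:
On the way, in this order (a step that is already met when the one before it is completed fails the run):
1. the round key in front of the handpiece's bay is pressed (at least 4.5 mm) by the fingers, with the bar key up (contact force between the fingers and unit above 0.5 N and value of joint start_bar below 0.001 m and ((y of handpiece in the frame of unit between -0.1375 and -0.0825 m and value of joint key1 above 0.0045 m) or (y of handpiece in the frame of unit between -0.0825 and -0.0275 m and value of joint key2 above 0.0045 m) or (y of handpiece in the frame of unit between -0.0275 and 0.0275 m and value of joint key3 above 0.0045 m) or (y of handpiece in the frame of unit between 0.0275 and 0.0825 m and value of joint key4 above 0.0045 m))), for 0.1 s.
2. all round keys are up and the bar key is pressed (at least 4.5 mm) by the fingers (contact force between the fingers and unit above 0.5 N and value of joint start_bar above 0.0045 m and value of joint each of key1, key2, key3, key4 below 0.001 m), for 0.1 s.
At the end, for the whole second after the job is handed in: All five keys are up again (within 1 mm) and the four instruments, three jars, bottle and palette are at rest within 8 mm of where they began (value of joint each of key1, key2, key3, key4, start_bar below 0.001 m and distance of each of handpiece, brush, spatula, probe, jar1, jar2, jar3, dropper, palette from where it was at the start of the episode below 0.008 m and linear speed of each of handpiece, brush, spatula, probe, jar1, jar2, jar3, dropper, palette below 0.02 m/s); the robot touches nothing.
It fails at once if a round key in front of another bay than the handpiece's is pushed down by more than 1 mm ((value of joint key1 above 0.001 m and not (y of handpiece in the frame of unit between -0.1375 and -0.0825 m)) or (value of joint key2 above 0.001 m and not (y of handpiece in the frame of unit between -0.0825 and -0.0275 m)) or (value of joint key3 above 0.001 m and not (y of handpiece in the frame of unit between -0.0275 and 0.0275 m)) or (value of joint key4 above 0.001 m and not (y of handpiece in the frame of unit between 0.0275 and 0.0825 m))).
It fails at once if the unit is pressed with more than 25 N (contact force between the arm and unit above 25 N).
It fails at once if the fingers press the unit with more than 25 N (contact force between the fingers and unit above 25 N).
It fails at once if an instrument, jar, bottle or palette is shifted, lifted or carried more than 8 mm (distance of any of handpiece, brush, spatula, probe, jar1, jar2, jar3, dropper, palette from where it was at the start of the episode above 0.008 m).
It also fails if it takes over 37 s, if anything falls off the work surface, if the arm or the gripper's body presses on something with over 40 N, if the wrist force passes 120 N, or if a joint passes its speed limit or range.

## Working session

There is one attempt and no reset: what is moved stays moved. The work goes in short steps, Python scripts to look and compute and a shell command to move; the robot and the scene stay as the last step left them, time stands still between calls to the robot, and variables do not carry over. Pictures are saved under pics/ and viewed, at most 10 in all, crops included, and the job is handed in when it is done.

```bash
mkdir -p pics; python3 - <<'E'
from plant import *
import cv2,json
s=get_state();print({k:s[k] for k in("clock","tool_pos","eef_rot","opening","contact_force")})
for n in("top","scene"):
    c=snapshot(n);cv2.imwrite(f"pics/{n}1.png",c["frame"][:,:,::-1]);print(n,c["mtx"],c["xyz"],c["orientation"])
E
```

```text
{'clock': 0.0, 'tool_pos': array([ 0.22500742, -0.58242059,  0.23790488]), 'eef_rot': array([ 9.83042710e-01,  1.83374420e-01, -2.59268793e-04, -8.86527138e-04]), 'opening': 1.0021143240153678, 'contact_force': array([-0.32182294, -0.86937229,  0.60093921])}
top [[487.56511224   0.         317.62414527]
 [  0.         487.56511224 244.58442799]
 [  0.           0.           1.        ]] [ 0.34468473 -0.00317071  1.06576508] [ 0.71020409 -0.69743694  0.06430072 -0.07111451]
scene [[461.15934916   0.         325.13766483]
 [  0.         461.15934916 230.64764488]
 [  0.           0.           1.        ]] [ 0.85893062 -0.46534887  0.86202969] [ 0.92132344  0.25796992 -0.08241174 -0.27896766]
```

View pics/top1.png

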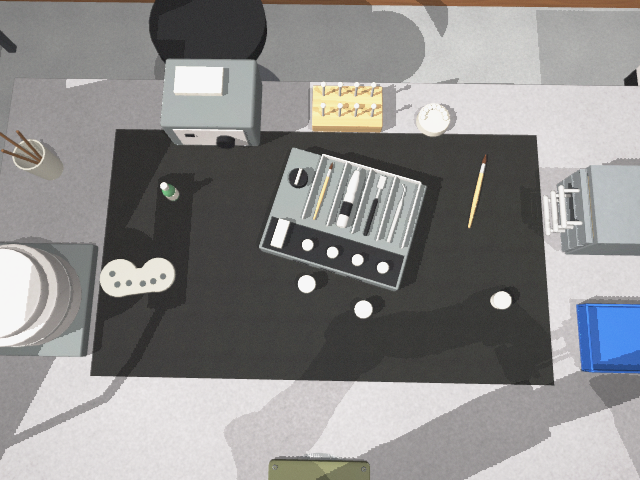

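View pics/scene1.png

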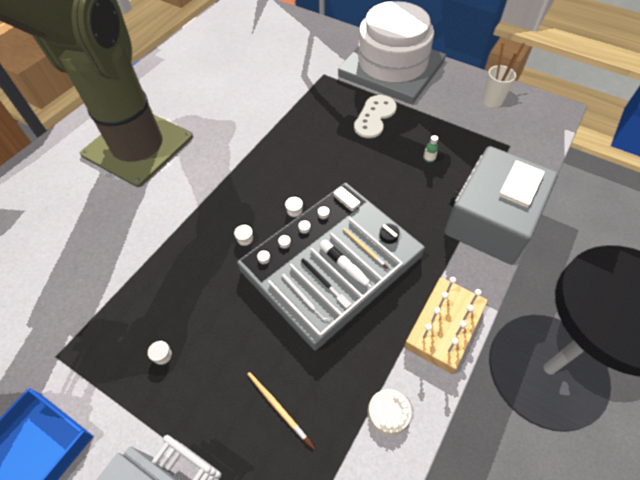

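The top view shows the bar key at about (281,233), round keys 4 to 1 at (307,244), (332,252), (357,260) and (382,267), and the thick handpiece at about (348,197). I'll enlarge it for accuracy.

```bash
python3 - <<'E'
import cv2
a=cv2.imread("pics/top1.png")[140:300,250:440];cv2.imwrite("pics/c1.png",cv2.resize(a,None,fx=4,fy=4,interpolation=cv2.INTER_CUBIC)[:600])
b=cv2.imread("pics/scene1.png")[175:355,230:430];cv2.imwrite("pics/c2.png",cv2.resize(b,None,fx=4,fy=4,interpolation=cv2.INTER_CUBIC)[:600])
E
```

```text
(no output)
```

View pics/c1.png

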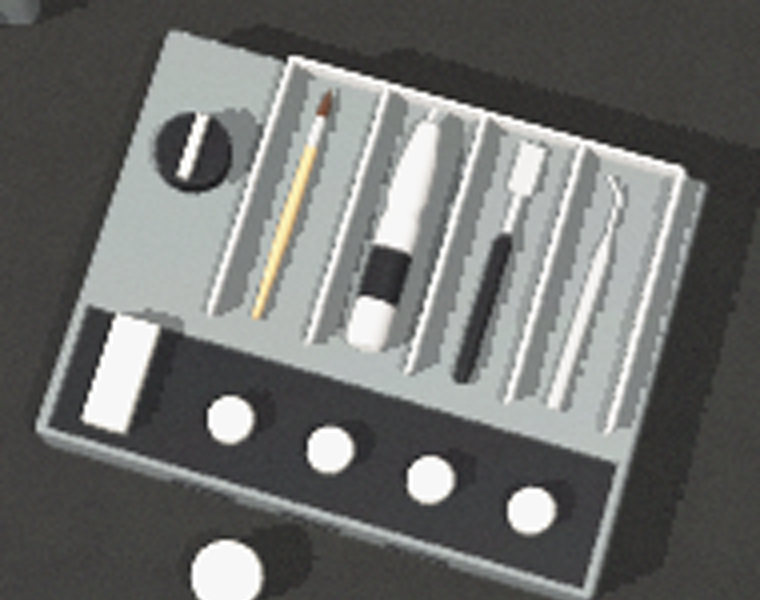

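View pics/c2.png

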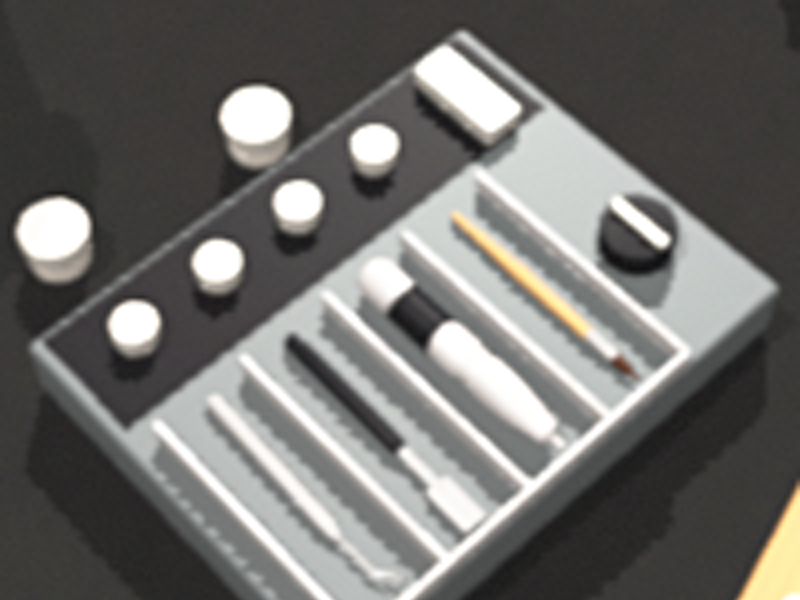

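```bash
cat > fit.py <<'E'
from plant import *
import numpy as np
from scipy.optimize import least_squares
from scipy.spatial.transform import Rotation as R
loc=np.array([[-.085,-.11],[-.085,-.055],[-.085,0],[-.085,.055],[-.078,.118]])
px={"top":np.array([[531,511],[431,479],[330,449],[231,420],[121,373]])/4+[250,140]-.375,
 "scene":np.array([[134,323],[218,261],[298,202],[375,146],[468,88]])/4+[230,175]-.375}
cam={n:snapshot(n) for n in px}
def ray(n,z):
    c=cam[n];u=np.c_[px[n],np.ones(5)]@np.linalg.inv(c["mtx"]).T
    d=R.from_quat(c["orientation"]).apply(u);o=np.array(c["xyz"]);return (o+d*((z-o[2])/d[:,2:]))[:,:2]
def pts(p): return loc@np.array([[np.cos(p[2]),np.sin(p[2])],[-np.sin(p[2]),np.cos(p[2])]])+p[:2]
for ns in(["top"],["scene"],["top","scene"]):
    m=[ray(n,.059) for n in ns]
    r=least_squares(lambda p:np.concatenate([(pts(p)-q).ravel() for q in m]),[.5,0,-.3])
    print(ns,r.x.round(4),"max res",abs(r.fun).max().round(4))
P=pts(r.x);print("key3",P[2].round(4),"bar",P[4].round(4))
s=get_state();T=R.from_quat(s["eef_rot"]);x=T.as_matrix()[:,0]
print("tool",s["tool_pos"],"x angle",np.arctan2(x[1],x[0]),"turn about tool z",np.arctan2(x[1],x[0])-r.x[2])
for n,g in(("key3",P[2]),("bar",P[4])):
    print(n,"in tool axes",T.inv().apply(np.r_[g,.059]-s["tool_pos"]).round(4))
E
python3 fit.py
```

```text
['top'] [ 0.6064 -0.0459 -0.2804] max res 0.0008
['scene'] [ 0.6092 -0.0438 -0.2801] max res 0.0008
['top', 'scene'] [ 0.6078 -0.0449 -0.2802] max res 0.002
key3 [ 0.5262 -0.0213] bar [0.5655 0.0901]
tool [ 0.22513663 -0.58265144  0.23821862] x angle 0.36882029418424545 turn about tool z 0.6490466209312509
key3 in tool axes [ 0.4832 -0.4148  0.1796]
bar in tool axes [ 0.5601 -0.5046  0.1797]
```

```bash
python3 -m jog '[[[0.04,-0.0346,0,0,0,0],[0.04,-0.0346,0,0,0,0],[0.04,-0.0346,0,0,0,0],[0.04,-0.0346,0,0,0,0],[0.04,-0.0346,0,0,0,0],[0.04,-0.0346,0,0,0,0],[0.04,-0.0346,0,0,0,0],[0.04,-0.0346,0,0,0,0],[0.04,-0.0346,0,0,0,0],[0.04,-0.0346,0,0,0,0],[0.04,-0.0346,0,0,0,0],[0.04,-0.0346,0,0,0,0]]]' 0 10
python3 -m jog '[[[0,0,0,0,0,0.13],[0,0,0,0,0,0.13],[0,0,0,0,0,0.13],[0,0,0,0,0,0.13],[0,0,0,0,0,0.13],[0,0,0,0,0,0],[0,0,0,0,0,0]]]'
python3 fit.py | tail -4
```

```text
clock: 1.7
tool_pos: [0.524, -0.0211, 0.2387]
eef_rot: [0.983, 0.183, 0.0, 0.0]
contact_force: [-0.4, -0.5, 0.5]
opening: 0.002
finger_force: 0.0
clock: 2.58
tool_pos: [0.5233, -0.0226, 0.2387]
eef_rot: [0.99, -0.139, -0.0, 0.0]
contact_force: [0.6, 0.1, 0.3]
opening: 0.003
finger_force: 0.0
key3 [ 0.5262 -0.0213] bar [0.5655 0.0901]
tool [ 0.52333613 -0.02267773  0.23869549] x angle -0.2798180079409539 turn about tool z 0.00040831880605157744
key3 in tool axes [ 0.0024 -0.0021  0.1797]
bar in tool axes [ 0.0094 -0.12    0.1797]
```

```bash
python3 -m jog '[[[0.0024,-0.002,0.04,0,0,0],[0,0,0.04,0,0,0],[0,0,0.04,0,0,0],[0,0,0.025,0,0,0],[0,0,0.013,0,0,0],[0,0,0,0,0,0],[0,0,0,0,0,0]]]'
python3 - <<'E'
from plant import *
import cv2,numpy as np
f=[]
a=snapshot("scene")["frame"][150:350,200:450,::-1]
b=snapshot("wrist")["frame"][:,:,::-1]
cv2.imwrite("pics/d.png",np.hstack([cv2.resize(a,(400,320)),cv2.resize(b,(400,320))]))
E
```

```text
clock: 3.55
tool_pos: [0.527, -0.0215, 0.0816]
eef_rot: [0.99, -0.14, 0.001, -0.0]
contact_force: [-0.3, 0.2, 0.6]
opening: 0.005
finger_force: 0.0
```

View pics/d.png

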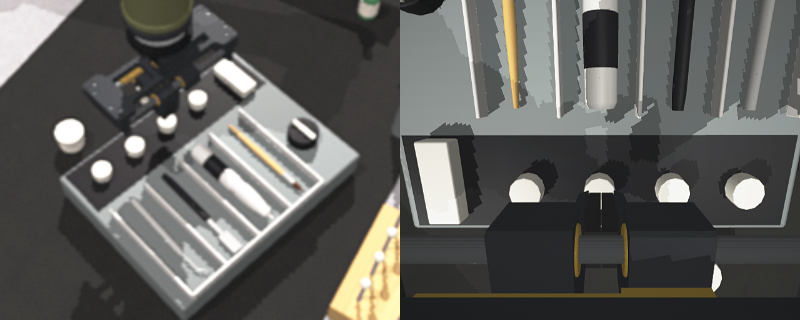

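The fingers are centred over the key in front of the handpiece, third round key from the right. Next I'll press it gently.

```bash
python3 -m jog '[[[0,0,0.01,0,0,0],[0,0,0.008,0,0,0],[0,0,0.004,0,0,0],[0,0,0.003,0,0,0],[0,0,0.002,0,0,0],[0,0,0.001,0,0,0],[0,0,0,0,0,0]]]'
```

```text
clock: 4.53
tool_pos: [0.5259, -0.0214, 0.0529]
eef_rot: [0.99, -0.14, -0.0, 0.0]
contact_force: [-2.9, 0.4, 6.1]
opening: 0.001
finger_force: 2.7
```

```bash
python3 -m jog '[[[0,0,0.001,0,0,0],[0,0,0,0,0,0],[0,0,0,0,0,0]]]'; python3 -m jog '[[[0,0,-0.005,0,0,0],[0,0,-0.01,0,0,0],[0,0,-0.015,0,0,0],[0,0,0,0,0,0],[0,0,0,0,0,0]]]'; python3 fit.py | tail -3
```

```text
clock: 4.9
tool_pos: [0.5258, -0.0214, 0.0521]
eef_rot: [0.99, -0.14, -0.0, 0.0]
contact_force: [-2.3, 0.4, 5.6]
opening: 0.006
finger_force: 3.0
clock: 5.52
tool_pos: [0.5264, -0.0214, 0.0819]
eef_rot: [0.99, -0.14, 0.0, -0.0]
contact_force: [0.7, 0.1, 0.9]
opening: 0.009
finger_force: 0.0
tool [ 0.52605402 -0.02142488  0.08147027] x angle -0.2811565847219086 turn about tool z -0.0009302579749030926
key3 in tool axes [ 0.0001 -0.0001  0.0225]
bar in tool axes [ 0.007  -0.1181  0.0224]
```

```bash
python3 -m jog '[[[0,0,-0.02,0,0,0],[0.007,-0.04,0,0,0,0],[0,-0.04,0,0,0,0],[0,-0.038,0,0,0,0],[0,0,0.02,0,0,0],[0,0,0,0,0,0],[0,0,0,0,0,0]]]'; python3 fit.py | tail -1; python3 -m jog '[[[0,0,0.01,0,0,0],[0,0,0.008,0,0,0],[0,0,0.004,0,0,0],[0,0,0.003,0,0,0],[0,0,0.002,0,0,0],[0,0,0.001,0,0,0],[0,0,0,0,0,0]]]'
```

```text
clock: 6.5
tool_pos: [0.5656, 0.0891, 0.0818]
eef_rot: [0.99, -0.141, -0.0, 0.0]
contact_force: [0.0, 0.5, -0.2]
opening: 0.006
finger_force: 0.0
bar in tool axes [-0.0007 -0.0008  0.0232]
clock: 7.48
tool_pos: [0.5653, 0.0899, 0.0539]
eef_rot: [0.99, -0.14, -0.0, 0.0]
contact_force: [-2.1, -1.0, 3.5]
opening: 0.006
finger_force: 2.3
```

```bash
python3 -m jog '[[[0,0,0.002,0,0,0],[0,0,0.001,0,0,0],[0,0,0,0,0,0],[0,0,0,0,0,0]]]'
```

```text
clock: 7.98
tool_pos: [0.5653, 0.0899, 0.0511]
eef_rot: [0.99, -0.14, -0.0, 0.0]
contact_force: [-4.4, -0.8, 6.5]
opening: 0.006
finger_force: 3.4
```

```bash
python3 -m jog '[[[0,0,-0.005,0,0,0],[0,0,-0.015,0,0,0],[0,0,-0.04,0,0,0],[0,0,-0.05,0,0,0],[0,0,-0.05,0,0,0],[0,0,0,0,0,0],[0,0,0,0,0,0],[0,0,0,0,0,0]]]'
python3 - <<'E'
from plant import *
import cv2
cv2.imwrite("pics/e.png",cv2.resize(snapshot("scene")["frame"][100:380,130:450,::-1],(640,560)))
E
```

```text
clock: 8.98
tool_pos: [0.5649, 0.09, 0.2095]
eef_rot: [0.99, -0.14, -0.001, 0.0]
contact_force: [-0.8, -0.2, -0.5]
opening: 0.003
finger_force: 0.0
```

View pics/e.png

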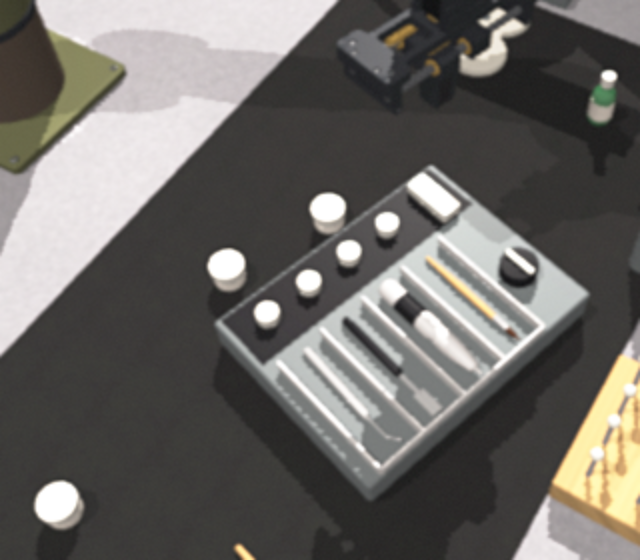

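The picture shows all five keys up, nothing visibly shifted, and the arm clear of everything.

```bash
python3 -c "
from plant import *
print(finish_job())"
```

```text
the job is handed in; nothing more can be done
None
```

I pressed key 3, in front of the handpiece's bay, about 7 mm down and then the bar key about 8 mm. Peak wrist reading was about 8 N. The last picture showed all keys up and nothing moved, and the job was handed in at about 9 s with no verdict returned.

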